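Hook a reed plate under the fixture's lip and lay it flat

TASK

Take the loose zinc reed plate off the wooden rest and set it in the aluminium holding fixture, same side up: tilt it, hook one end under the blue hold-down lip at the fixture's far end, then lower the other end, still held, until the plate lies flat on the bed between the lip's end wall and the blue stop. Let go, leave the plate seated, and leave the other things on the desk where they are.

Things in the scene. Friction and masses are not known exactly. Their poses are not given: they have to be found in the camera images.
- plate_center (a point): Centre (also half-way up) of the zinc reed plate: silver slotted bar 190 long, 19 wide, 5 thick, 60 g. Own y runs along its length, x across its width, z up out of its upper face. Its two ends are alike and either may go under the lip. It starts lying across the wooden rest; grip it across the 19 width near the middle.
- rest: Wooden rest, fixed to the desk: base 140x60, 10 high, with two cross bars topped with cork at x = +-55 (each 14 thick in x), bar tops 30 above the desk. Origin at the centre of its underside on the desk, x along its length. The plate lies along its x (within about 0.08 rad); between the bars the fingers may reach down to the base's top, 10 above the desk.
- fixture: Pale aluminium holding fixture for one reed plate, fixed to the desk; base 236x66, 10 high. Origin at the centre of its underside on the desk; own +x runs along it to the lip end (away from the robot within 0.35 rad), z up. The seated plate's centre is at x = 0, y = 0, z = 38.5. Clear of both end blocks (|x| < 57) fingers have room beside and below the plate, down to the base at z = 10.
- bed (a point): Middle of the plate bed's level, 36 above the desk, over the fixture's origin; fixture's axes. The bed is the top of two end blocks, |x| 57.5 to 107.5, 40 wide. Aluminium side guides stand on them with inner faces at y = +-13.5 (x +61 to +107, 10 above the bed, and x -65 to -105, 6 above the bed).
- lip_edge (a point): Middle of the lower edge of the blue lip, where the plate goes under: x = +83.5, y = 0, z = 46 in the fixture's frame; fixture's axes. The lip is 5 thick, its underside 10 above the bed, and runs from this edge 24 outward; the end wall below it has its face 14 beyond this edge (x = +97.5).
- stop (a point): Middle of the top inner edge of the blue stop at the near end: x = -97.5, y = 0, z = 42 in the fixture's frame (6 above the bed); fixture's axes. From its face to the end wall the pocket is 195 long for the 190 plate, so the plate goes in only with one end under the lip first.
- rubber: white eraser in a violet and green sleeve, 23x56x13, lying between the two work places (bystander, to be left alone; origin at its underside)
- tin_tall: round printed tin with steel pins, 94 across, 33 high (bystander, to be left alone; origin at its underside)
- tweezer: steel tweezers, 123 long, lying (bystander, to be left alone; origin at its underside)
- cutters: green-handled diagonal pliers, 147 long, lying (bystander, to be left alone; origin at its underside)
- glue_dropper: small clear dropper bottle, 25 across, 84 high, standing (origin under its foot) (bystander, to be left alone)
- plate: The same zinc reed plate; origin at the centre of its underside, axes as at plate_center.

How it is judged (in metres and radians):
On the way:
1. while the gripper still touches it, the plate is hooked under the lip and lowered: its middle within 8 mm of its seated height, tilted less than 0.08 rad (x of plate_center in the frame of fixture between -0.008 and 0.008 m and y of plate_center in the frame of fixture between -0.006 and 0.006 m and z of plate_center in the frame of fixture between 0.0305 and 0.0465 m and angle between plate_center's own z axis and vertical below 0.08 rad and angle between the y axis of plate_center and the x axis of fixture, either way round below 0.06 rad and contact force between the fingers and plate above 0.3 N), for 0.1 s.
At the end, for the whole second after the job is handed in: The plate lies flat on the bed (tilt under 0.02 rad, its middle within 1.5 mm of the seated height), same side up, with one end under the lip and the other in front of the stop (centre within 4 mm of the pocket's along, 6 mm across, turned less than 0.06 rad), at rest and released (x of plate_center in the frame of fixture between -0.004 and 0.004 m and y of plate_center in the frame of fixture between -0.006 and 0.006 m and z of plate_center in the frame of fixture between 0.037 and 0.04 m and angle between plate_center's own z axis and vertical below 0.02 rad and angle between the y axis of plate_center and the x axis of fixture, either way round below 0.06 rad and linear speed of plate below 0.02 m/s and contact force between the fingers and plate below 0.1 N); the robot touches nothing.
It fails at once if a bystander is moved by more than 30 mm (distance of any of rubber, tin_tall, tweezer, cutters, glue_dropper from where it was at the start of the episode above 0.03 m).
It also fails if it takes over 45 s, if anything falls off the work surface, if the arm or the gripper's body presses on something with over 40 N, if the wrist force passes 120 N, or if a joint passes its speed limit or range.

ROBOT

A 6-joint arm with a two-finger parallel gripper is mounted at the origin on a cart in front of the work surface, level with it; the furniture and walls round the work are solid. World frame = base frame: x ahead of the robot, y to its left, z up, the work surface at z = 0. Lengths are in m, angles in degrees, forces in N, time in s.
With the tool pointing down it reaches from about 0.375 to 0.9 m from the base axis. Payload 3.1 kg.
Tool frame: the origin (TCP) lies at the very end of the fingers, on their centre line; the grasp point (between the pads) lies bot.grip_point_offset behind it (bot.grip_point_offset is the distance from the TCP to the grasp point, in m); z points along the fingers, y is the line along which they close (so a half turn about z gives the same grasp; the last joint's range is limited). The gripper opens to 87 mm and grips with 3 to 60 N. Pads are 19 mm wide; open, the fingers measure 117 mm over their backs; the gripper's body (75 mm by 190 mm) begins 51 mm behind the grasp point.
Start: joints at [59.96, 30.224, 82.088, -0, 67.689, -10.227], TCP at [0.212, 0.588, 0.193] pointing down, gripper open.
Joint ranges: [-176.69, 176.69], [-43.24, 126.21], [12.49, 139.97], [-82, 262], [0, 151.66], [-163.58, 163.58]. Speed limits (degrees/s): [159.86, 159.86, 180, 180, 180, 180].

INTERFACE

Orientations are given as a 3x3 rotation matrix whose columns are the frame's x, y, z axes.
In Python, from rig import bot, viewer, ticket gives the robot as it stands.
- The arm moves only by the tool servo_tool, never from a script. Its argument "targets" is a list of rows, each an object with "offset": the shift along the tool's x, y, z in m, a list of three; "dr": the turn, a rotation vector about the tool's x, y, z in degrees, a list of three. In form: [{"offset": [x, y, z], "dr": [ax, ay, az]}, ...]. A call has 1 to 20 rows; each row is the pose to reach, as a shift and turn from the pose commanded when the call began, along the tool's axes at that moment; what a row does not reach only later rows make up. A row lasts 1/12 s, in which the tool goes at most 41.7 mm and 7.16 degrees, less where a joint would pass 70% of its speed; a pose out of reach is approached as far as the arm can. A call with a gripper value outside its range is refused whole. "gripper" is the gripper command: -1 is fully open, 1 is shut, values between are in proportion, set as the call begins (left out, the last holds). The fingers move at their own pace and stop on an object; the grip force is fixed at half the most. Time passes only in rows, so rows that repeat a pose let the fingers close. It gives the time, the measured TCP pose, the force, the opening and the grip force at its end, in the units of the state.
- bot.read_state(): the state, without advancing time (a new reading comes with each control period).
- viewer.capture(name): name is "scene" or "top" or "wrist"; returns a dict with "color" (420x560x3 uint8, red, green, blue), "camera_matrix" (3x3 intrinsics, pixels), "R" (3x3) and "t" (3): a world point X has camera coordinates R X + t. Camera axes: x right, y down, z forward; pixel columns grow to the right and rows downward; lengths in m; the calibration is good to about 2 mm. A picture is of the moment at which its call begins. There is no depth.
- ticket.hand_in(): hands the job in; it is judged then, once.
The state is a dict: "time_s": time; "joint_positions": joint angles; "qvel": joint speeds; "tau": joint torques, N m; "position": TCP position; "tcp_rot": TCP orientation; "force": force on the tool from outside, world axes, zero at the start; "moment": the same for the moment, N m; "opening": opening from 0.0 (shut) to 1.0 (fully open); "grasp_force": force on a finger pad.
Only numpy, scipy, OpenCV 4.12 (cv2) and the standard library are available. Lean on these libraries where they do the work, as an engineer would, in place of code of your own. Each camera call takes 0.05 s, during which the arm holds its last target. There are 200 camera calls.

## Working session

There is one attempt and no reset: what is moved stays moved. The work goes in short steps, Python scripts to look and compute and a tool call to move; the robot and the scene stay as the last step left them, time stands still between calls to the robot, and variables do not carry over. Pictures are saved under pics/ and viewed, at most 10 in all, crops included, and the job is handed in when it is done.

Besides the shell and the picture viewer there is one more tool, called in YAML: its name, and indented under it one key for each argument. servo_tool: Moves the arm, as the interface text tells. Its arguments: {"type":"object","properties":{"targets":{"type":"array"},"gripper":{"type":"number"}},"required":["targets"]}

```bash
mkdir -p pics; cat > h.py <<'E'
import numpy as np,cv2,pickle
from rig import bot,viewer,ticket
def cap(n,f):
    c=viewer.capture(n); pickle.dump(c,open(f'pics/{f}.pkl','wb')); cv2.imwrite(f'pics/{f}.png',c['color'][:,:,::-1]); return c
def load(f): return pickle.load(open(f'pics/{f}.pkl','rb'))
def ray(c,u,v,z):
    K,R,t=map(np.array,(c['camera_matrix'],c['R'],c['t'])); o=-R.T@t; d=R.T@np.linalg.solve(K,[u,v,1.]); return o+d*(z-o[2])/d[2]
def proj(c,X):
    p=np.array(c['camera_matrix'])@(np.array(c['R'])@np.array(X)+np.array(c['t'])); return p[:2]/p[2]
def crop(f,x,y,w,h,s,o):
    cv2.imwrite(f'pics/{o}.png',cv2.resize(load(f)['color'][y:y+h,x:x+w,::-1],None,fx=s,fy=s,interpolation=cv2.INTER_CUBIC))
E
python3 - <<'E'
from h import *
for n in('top','scene','wrist'):
    c=cap(n,n+'0'); print(n,-np.array(c['R']).T@np.array(c['t']))
print(bot.grip_point_offset,bot.read_state())
a=load('top0')['color'];cv2.imwrite('pics/top0b.png',cv2.resize(a[:,:,::-1],(800,600),interpolation=cv2.INTER_CUBIC))
E
```

```text
top [ 0.24803851 -0.17380075  1.35194352]
scene [-0.16666958  0.1354332   0.77935124]
wrist [0.1416266  0.61378412 0.38407777]
0.0187 {'time_s': 0.15, 'joint_positions': array([ 5.99611739e+01,  3.02694539e+01,  8.21418277e+01,  6.05537072e-04,
        6.76880323e+01, -1.02266373e+01]), 'qvel': array([ 0.03613872, -0.15059339, -0.22779018,  0.00913188,  0.14262605,
        0.01975924]), 'tau': array([ 1.09658693e-03, -4.40433955e+01, -1.76842886e+01,  6.34043827e-02,
        5.52624499e-02, -1.21219578e-04]), 'position': array([0.21147906, 0.58746625, 0.19215447]), 'tcp_rot': array([[-9.40807185e-01,  3.38941106e-01, -8.76157668e-04],
       [ 3.38942090e-01,  9.40806049e-01, -1.49564571e-03],
       [ 3.17358621e-04, -1.70408095e-03, -9.99998498e-01]]), 'force': array([-0.25344404, -0.33994321, -0.28528336]), 'moment': array([-0.05367329, -0.03949123, -0.00107257]), 'grasp_force': 0.0, 'opening': 0.9978961964044165}
```

View pics/top0b.png

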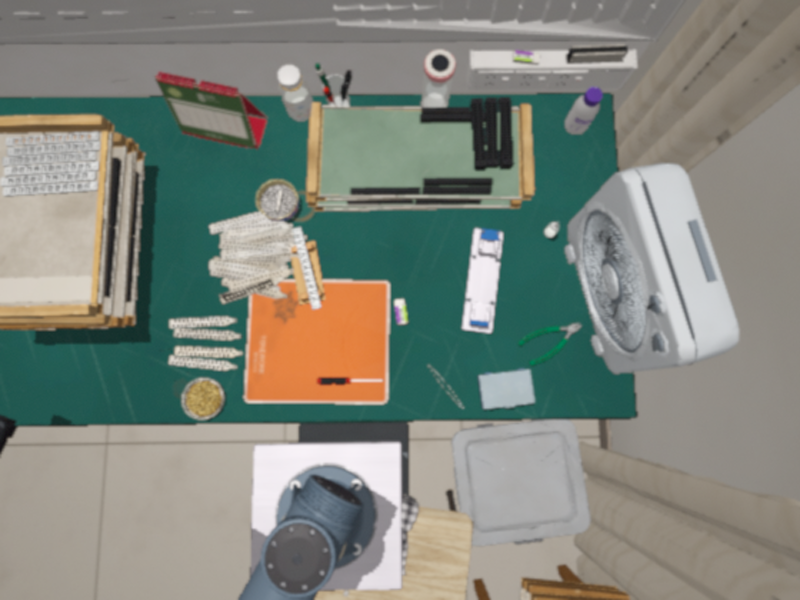

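The top view shows the plate on its rest at about (306,268) and the fixture at about (484,280), with its lip end at the top, in 800-px coordinates. I'll enlarge both.

```bash
python3 - <<'E'
from h import *
crop('top0',190,150,180,90,4.4,'c1')
c=load('top0')
for u,v in((214,188),(339,196)): print(ray(c,u,v,.035))
s=load('scene0')
for X in((.45,.05,.03),(.45,-.35,.03)): print(proj(s,X))
E
```

```text
[0.5313118  0.04611447 0.035     ]
[ 0.50141328 -0.35200802  0.035     ]
[198.74585578 274.65581385]
[341.53625321 221.43349038]
```

View pics/c1.png

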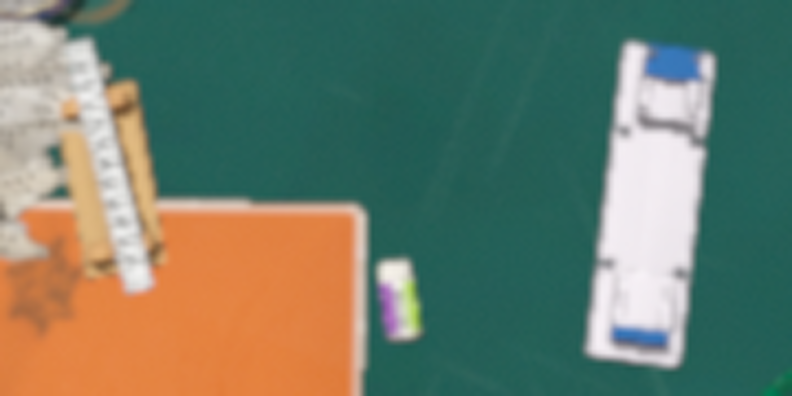

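View pics/scene0.png

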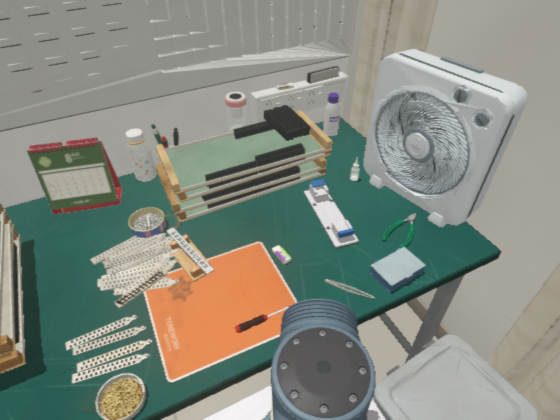

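```bash
python3 - <<'E'
from h import *
c=load('top0')
f=lambda x,y,z: ray(c,190+x/4.4,150+y/4.4,z)
a,b=f(79,40,.035),f(140,290,.035); print('plate',a,b,np.linalg.norm(a-b),(a+b)/2,np.degrees(np.arctan2(*(a-b)[[1,0]])))
P=[f(*p,.01) for p in((625,41),(716,53),(683,367),(586,353))]
d=(P[0]+P[1]-P[2]-P[3])/2; print('fix',np.mean(P,0),np.linalg.norm(d),np.linalg.norm(P[0]-P[1]),np.degrees(np.arctan2(d[1],d[0])))
s=bot.read_state(); R=s['tcp_rot'];p=s['position']
print(R.T@((a+b)/2+[0,0,.15-.035]-p), np.degrees(np.arctan2(R[1,1],R[0,1])))
w=load('wrist0');print(w['R']@R, R.T@(-np.array(w['R']).T@w['t']-p))
E
```

```text
plate [0.62686038 0.06740201 0.035     ] [0.44117718 0.01981243 0.035     ] 0.19168468582382694 [0.53401878 0.04360722 0.035     ] 14.375169575838786
fix [ 0.50720551 -0.35332107  0.01      ] 0.2374216463112275 0.06867419577972869 -8.304928906480441
[-0.48779778 -0.40227206  0.04268523] 70.1875963387661
[[-6.79594651e-04  9.99999718e-01 -3.19413109e-04]
 [-9.62743914e-01 -7.40649527e-04 -2.70413772e-01]
 [-2.70413932e-01  1.23741274e-04  9.62744146e-01]] [ 0.07469884  0.00075709 -0.19190118]
```

```bash
python3 - <<'E'
from h import *
c=load('top0'); print(ray(c,.7*145,.7*330,.15),ray(c,.7*145,.7*330,.0))
s=bot.read_state(); R=s['tcp_rot'];p=s['position']
for t in((.28,.34,.21),(.532,.0436,.15)): print(R.T@(np.array(t)-p))
E
```

```text
[0.38440528 0.34456856 0.15      ] [0.40142356 0.40925995 0.        ]
[-0.14833606 -0.20962359 -0.01753542]
[-0.48590095 -0.4029631   0.04268701]
```

servo_tool:
  targets:
    - {"offset": [-0.148,-0.21,-0.018],"dr": [0,0,0]}
    - {"offset": [-0.148,-0.21,-0.018],"dr": [0,0,0]}
    - {"offset": [-0.148,-0.21,-0.018],"dr": [0,0,0]}
    - {"offset": [-0.148,-0.21,-0.018],"dr": [0,0,0]}
    - {"offset": [-0.148,-0.21,-0.018],"dr": [0,0,0]}
    - {"offset": [-0.148,-0.21,-0.018],"dr": [0,0,0]}
    - {"offset": [-0.486,-0.403,0.043],"dr": [0,0,-34.2]}
    - {"offset": [-0.486,-0.403,0.043],"dr": [0,0,-34.2]}
    - {"offset": [-0.486,-0.403,0.043],"dr": [0,0,-34.2]}
    - {"offset": [-0.486,-0.403,0.043],"dr": [0,0,-34.2]}
    - {"offset": [-0.486,-0.403,0.043],"dr": [0,0,-34.2]}
    - {"offset": [-0.486,-0.403,0.043],"dr": [0,0,-34.2]}
    - {"offset": [-0.486,-0.403,0.043],"dr": [0,0,-34.2]}
    - {"offset": [-0.486,-0.403,0.043],"dr": [0,0,-34.2]}
    - {"offset": [-0.486,-0.403,0.043],"dr": [0,0,-34.2]}
    - {"offset": [-0.486,-0.403,0.043],"dr": [0,0,-34.2]}
    - {"offset": [-0.486,-0.403,0.043],"dr": [0,0,-34.2]}
    - {"offset": [-0.486,-0.403,0.043],"dr": [0,0,-34.2]}
    - {"offset": [-0.486,-0.403,0.043],"dr": [0,0,-34.2]}
    - {"offset": [-0.486,-0.403,0.043],"dr": [0,0,-34.2]}
  gripper: 0.2

```text
time_s: 1.82
position: [0.5308, 0.0452, 0.1497]
tcp_rot: [[-0.969, -0.249, -0.002], [-0.249, 0.969, 0.001], [0.002, 0.001, -1.0]]
force: [-0.0, 0.1, -0.4]
opening: 0.403
grasp_force: 0.0
```

```bash
python3 - <<'E'
from h import *
c=cap('wrist','w1'); cv2.imwrite('pics/w1b.png',cv2.resize(c['color'][:,:,::-1],(800,600)))
s=bot.read_state();print(s['position'],s['tcp_rot'],s['time_s'],s['opening'])
E
```

```text
[0.53075945 0.04551567 0.14987939] [[-9.68301586e-01 -2.49777035e-01 -1.86295775e-03]
 [-2.49778542e-01  9.68302790e-01  6.21963423e-04]
 [ 1.64855501e-03  1.06757504e-03 -9.99998071e-01]] 1.8667 0.3978093199237305
```

View pics/w1b.png

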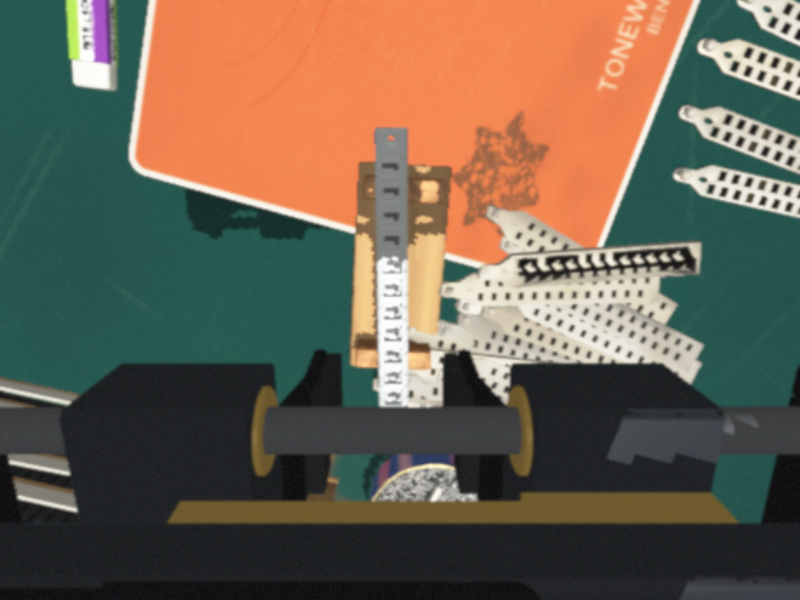

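The wrist view shows the plate running from its near end at (391,128) to about (393,400), where the gripper hides it. The loose reeds come to about (445,290) beside the rest, so I'll keep the fingers narrow.

```bash
python3 - <<'E'
from h import *
c=load('w1'); f=lambda x,y,z=.035: ray(c,x*.7,y*.7,z)
a=f(391.5,128);b=f(393.5,400);d=(b-a)/np.linalg.norm(b-a);m=a+.095*d
print(a,b,m,np.degrees(np.arctan2(d[1],d[0])),np.linalg.norm(f(375,128)-f(408,128)),'reed',f(445,290,.01),f(455,262,.01))
s=bot.read_state(); R=s['tcp_rot'];p=s['position']
print(R.T@(np.r_[(m-.008*d)[:2],.0155]-p))
print('reed tool y',R.T@(f(445,290,.01)-m),R.T@(f(460,265,.01)-m))
E
```

```text
[0.44323006 0.02402711 0.035     ] [0.60880975 0.06780651 0.035     ] [0.53507399 0.04831072 0.035     ] 14.810142564639696 0.01890502622331421 reed [0.53343749 0.08446518 0.01      ] [0.51330818 0.08560953 0.01      ]
[0.00290239 0.00143704 0.13438597]
reed tool y [-0.00748719  0.03539054  0.02502549] [0.00967889 0.04492075 0.02506396]
```

servo_tool:
  targets:
    - {"offset": [0.003,0.0015,0.04],"dr": [0,0,0]}
    - {"offset": [0.003,0.0015,0.075],"dr": [0,0,0]}
    - {"offset": [0.003,0.0015,0.1],"dr": [0,0,0]}
    - {"offset": [0.003,0.0015,0.115],"dr": [0,0,0]}
    - {"offset": [0.003,0.0015,0.127],"dr": [0,0,0]}
    - {"offset": [0.003,0.0015,0.134],"dr": [0,0,0]}
    - {"offset": [0.003,0.0015,0.134],"dr": [0,0,0]}
    - {"offset": [0.003,0.0015,0.134],"dr": [0,0,0]}
  gripper: 0.3

```text
time_s: 2.53
position: [0.5288, 0.0457, 0.0164]
tcp_rot: [[-0.968, -0.25, -0.0], [-0.25, 0.968, 0.0], [0.0, 0.0, -1.0]]
force: [-0.5, 0.5, -0.2]
opening: 0.35
grasp_force: 0.0
```

servo_tool:
  targets:
    - {"offset": [0,0,0],"dr": [0,0,0]}
    - {"offset": [0,0,0],"dr": [0,0,0]}
    - {"offset": [0,0,0],"dr": [0,0,0]}
    - {"offset": [0,0,0],"dr": [0,0,0]}
    - {"offset": [0,0,0],"dr": [0,0,0]}
    - {"offset": [0,0,0],"dr": [0,0,0]}
  gripper: 1

```text
time_s: 3.03
position: [0.5293, 0.0447, 0.0162]
tcp_rot: [[-0.969, -0.248, 0.0], [-0.248, 0.969, -0.0], [-0.0, -0.0, -1.0]]
force: [-0.6, -1.0, 0.4]
opening: 0.024
grasp_force: 0.0
```

The gripper closed to 2 mm with no force, so it missed. I'll look.

```bash
python3 - <<'E'
from h import *
c=cap('wrist','w2'); cv2.imwrite('pics/w2b.png',cv2.resize(c['color'][:,:,::-1],(800,600)))
s=cap('scene','s2'); crop('s2',60,180,200,150,4,'s2b');cap('top','t2')
E
```

```text
(no output)
```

View pics/w2b.png

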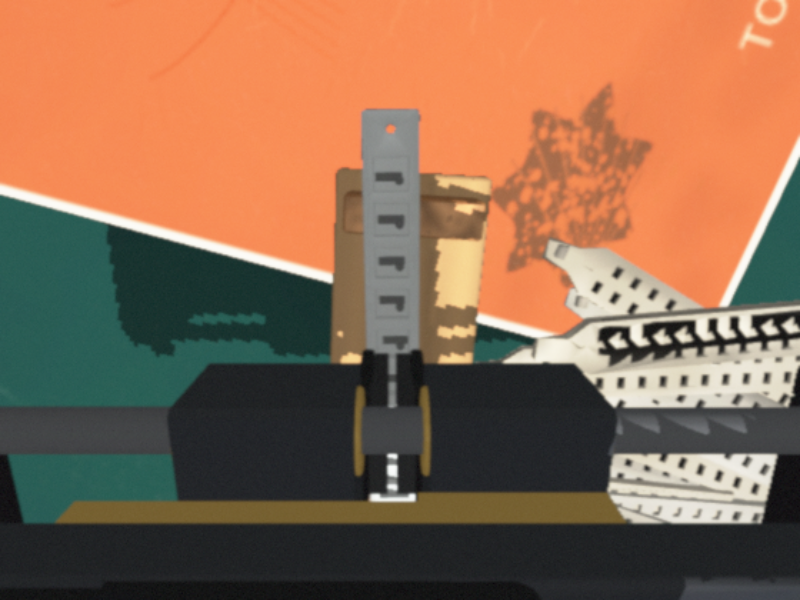

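View pics/s2b.png

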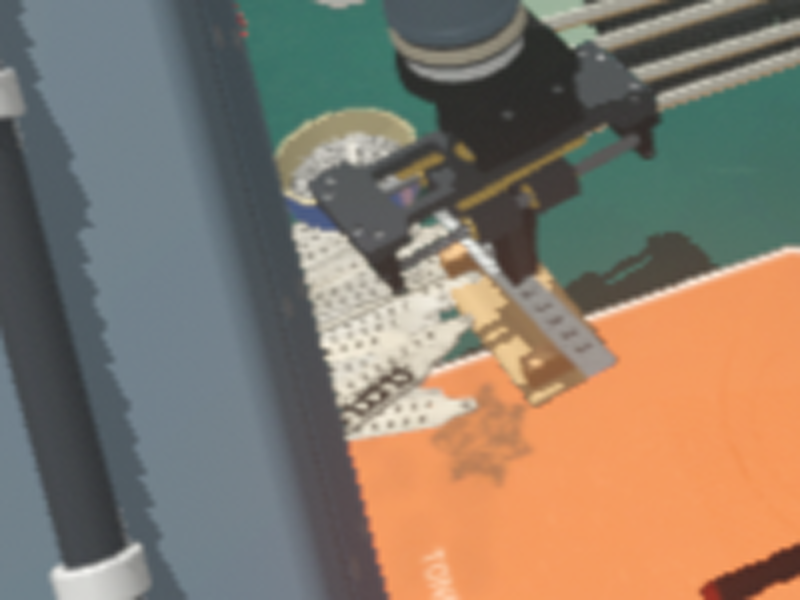

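```bash
python3 - <<'E'
from h import *
s=bot.read_state(); R=s['tcp_rot'];p=s['position'];print(s['opening'],s['grasp_force'],p,s['time_s'],s['force'])
c=load('w2');f=lambda x,y,z: ray(c,x*.7,y*.7,z)
for z in(.01,.02,.035): print(z,np.linalg.norm(f(362,112,z)-f(419,112,z)))
a=f(391,111,.035);b=f(391.5,345,.035);print(a,b,R.T@(a-p),R.T@(b-p))
for x,y,zz in((-.0095,-.001,0),(.0095,-.001,0),(.0095,.001,0),(.0095,.0095,-.0187),(.0095,-.0095,-.0187),(.0095,.0095,-.04)): print((x,y,zz),proj(c,p+R@[x,y,zz])/.7)
for k in('w1','w2'):
  c=load(k); print(-np.array(c['R']).T@c['t'])
crop('w2',230,235,90,120,5,'w2c')
E
```

```text
0.006048382462510195 0.0 [0.52917011 0.04477259 0.01597648] 3.1833 [ 0.39365819 -0.02042369  0.54771952]
0.01 0.020916830138257472
0.02 0.01986124060333852
0.035 0.018277856300960082
[0.44366422 0.02361124 0.035     ] [0.52108571 0.04356126 0.035     ] [ 0.08808193  0.00073198 -0.01902607] [ 0.00813145  0.00083409 -0.01902374]
(-0.0095, -0.001, 0) [386.98398925 368.8168833 ]
(0.0095, -0.001, 0) [386.83430207 324.69846781]
(0.0095, 0.001, 0) [391.85301017 324.69290177]
(0.0095, 0.0095, -0.0187) [415.36125748 341.1177787 ]
(0.0095, -0.0095, -0.0187) [363.03326257 341.17796371]
(0.0095, 0.0095, -0.04) [418.42731404 364.25028071]
[0.4591577  0.02720619 0.34181252]
[0.45712838 0.02698786 0.20815306]
```

View pics/w2c.png

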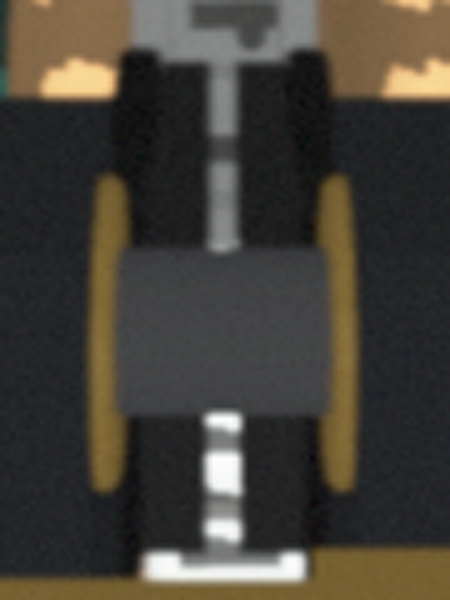

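```bash
python3 - <<'E'
from h import *
obs=[('top0',221.8,215.9),('s2',211,272),('w2',391*.7,111*.7),('w1',391.5*.7,128*.7)]
A=[];B=[]
for k,u,v in obs:
    c=load(k);o=-np.array(c['R']).T@c['t'];d=ray(c,u,v,0)-o;d/=np.linalg.norm(d);M=np.eye(3)-np.outer(d,d);A.append(M);B.append(M@o)
X=np.linalg.lstsq(np.vstack(A),np.hstack(B),rcond=None)[0];print(X)
for k,u,v in obs: print(k,proj(load(k),X)-[u,v])
s=bot.read_state();c=load('s2');p=s['position'];print('tip in scene crop',(proj(c,p)-[60,180])*4,(proj(c,p+[0,0,.019])-[60,180])*4)
E
```

```text
[0.44289767 0.02241171 0.0308707 ]
top0 [-0.60749235 -0.33362034]
s2 [-0.23563513  0.39369587]
w2 [-2.080282   -1.60927665]
w1 [-1.80231409 -0.64178539]
tip in scene crop [527.145703   300.60770643] [522.30489588 280.55162743]
```

The view contradicts the miss. In both wrist pictures the finger tips appear at about row 350, while the reported TCP projects to row 325. The scene view puts the tip near crop (520,275), which is about 25 mm above the reported TCP. So the fingers closed just above the plate. I'll reopen them and go down with the force guarded.

servo_tool:
  targets:
    - {"offset": [0,0,0],"dr": [0,0,0]}
    - {"offset": [0,0,0],"dr": [0,0,0]}
    - {"offset": [0,0,0],"dr": [0,0,0]}
    - {"offset": [0,0,0],"dr": [0,0,0]}
    - {"offset": [0,0,0.002],"dr": [0,0,0]}
    - {"offset": [0,0,0.004],"dr": [0,0,0]}
    - {"offset": [0,0,0.004],"dr": [0,0,0]}
  gripper: 0.3

```text
time_s: 3.77
position: [0.5289, 0.0448, 0.0115]
tcp_rot: [[-0.969, -0.248, -0.001], [-0.248, 0.969, 0.0], [0.001, 0.0, -1.0]]
force: [0.3, 0.1, -0.8]
opening: 0.339
grasp_force: 0.0
```

servo_tool:
  targets:
    - {"offset": [0,0,0.001],"dr": [0,0,0]}
    - {"offset": [0,0,0.002],"dr": [0,0,0]}
    - {"offset": [0,0,0.002],"dr": [0,0,0]}

```text
time_s: 4.02
position: [0.529, 0.0449, 0.0097]
tcp_rot: [[-0.969, -0.248, -0.0], [-0.248, 0.969, 0.0], [0.0, 0.0, -1.0]]
force: [-0.2, -0.1, -0.2]
opening: 0.351
grasp_force: 0.0
```

servo_tool:
  targets:
    - {"offset": [0,0,0.001],"dr": [0,0,0]}
    - {"offset": [0,0,0.002],"dr": [0,0,0]}
    - {"offset": [0,0,0.002],"dr": [0,0,0]}

```text
time_s: 4.27
position: [0.529, 0.0448, 0.0078]
tcp_rot: [[-0.969, -0.248, -0.0], [-0.248, 0.969, 0.0], [0.0, 0.0, -1.0]]
force: [-0.3, 0.3, -0.4]
opening: 0.349
grasp_force: 0.0
```

The reported TCP is below the base's top and nothing is touching, which confirms the fingers are short. I'll keep going down.

servo_tool:
  targets:
    - {"offset": [0,0,0.0015],"dr": [0,0,0]}
    - {"offset": [0,0,0.003],"dr": [0,0,0]}
    - {"offset": [0,0,0.0045],"dr": [0,0,0]}
    - {"offset": [0,0,0.006],"dr": [0,0,0]}
    - {"offset": [0,0,0.006],"dr": [0,0,0]}

```text
time_s: 4.68
position: [0.5289, 0.0449, 0.0016]
tcp_rot: [[-0.969, -0.248, -0.001], [-0.248, 0.969, 0.0], [0.001, 0.0, -1.0]]
force: [-0.2, -1.2, 0.2]
opening: 0.348
grasp_force: 0.0
```

servo_tool:
  targets:
    - {"offset": [0,0,0.0015],"dr": [0,0,0]}
    - {"offset": [0,0,0.003],"dr": [0,0,0]}
    - {"offset": [0,0,0.0045],"dr": [0,0,0]}
    - {"offset": [0,0,0.0045],"dr": [0,0,0]}

```text
time_s: 5.02
position: [0.529, 0.0449, -0.0029]
tcp_rot: [[-0.969, -0.248, -0.001], [-0.248, 0.969, 0.0], [0.001, 0.0, -1.0]]
force: [0.4, 0.9, -0.4]
opening: 0.348
grasp_force: 0.0
```

```bash
python3 - <<'E'
from h import *
c=cap('scene','s3'); crop('s3',140,215,90,70,8,'s3b')
s=bot.read_state();p=s['position'];print(p,s['force'],[(proj(c,p+[0,0,z])-[140,215])*8 for z in(0,.02,.03)])
E
```

```text
[ 0.5289992   0.04484353 -0.00274475] [0.0743982  0.84486912 0.08040751] [array([423.53674446, 360.18099099]), array([413.59300589, 318.99181688]), array([408.51891166, 297.97379143])]
```

View pics/s3b.png

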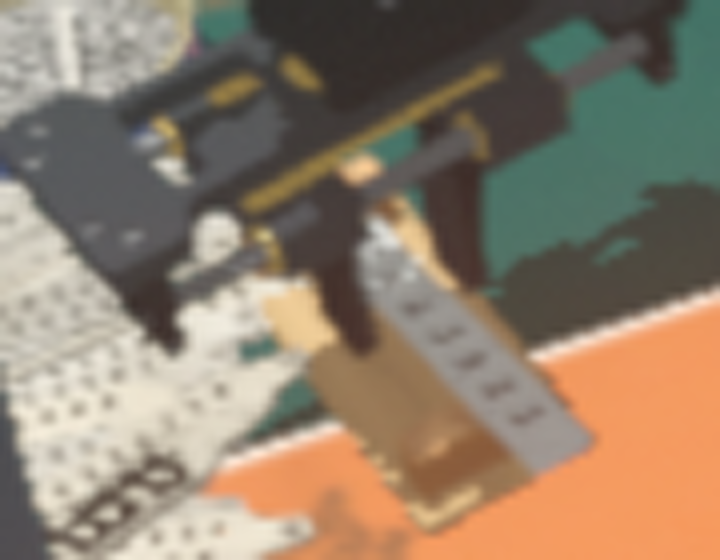

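The fingers now straddle the plate, and the left finger's tip is at about (357,350) in the crop.

```bash
python3 - <<'E'
from h import *
c=load('s3');s=bot.read_state();p=s['position'];R=s['tcp_rot']
for z in(0,.01,.02,.03): print(z,[np.round((proj(c,p+R@[x,y,-z])-[140,215])*8) for x in(-.0095,.0095) for y in(.016,.03)])
E
```

```text
0 [array([365., 368.]), array([326., 391.]), array([396., 403.]), array([357., 426.])]
0.01 [array([359., 348.]), array([321., 370.]), array([391., 383.]), array([352., 406.])]
0.02 [array([354., 327.]), array([315., 350.]), array([386., 362.]), array([346., 385.])]
0.03 [array([348., 306.]), array([309., 329.]), array([380., 341.]), array([341., 364.])]
```

The tips end about 27 mm above the reported TCP, at z of about 0.025. I'll go 8 mm lower and close.

servo_tool:
  targets:
    - {"offset": [0,0,0.002],"dr": [0,0,0]}
    - {"offset": [0,0,0.004],"dr": [0,0,0]}
    - {"offset": [0,0,0.006],"dr": [0,0,0]}
    - {"offset": [0,0,0.008],"dr": [0,0,0]}
    - {"offset": [0,0,0.008],"dr": [0,0,0]}

```text
time_s: 5.48
position: [0.5289, 0.0449, -0.011]
tcp_rot: [[-0.969, -0.249, -0.001], [-0.249, 0.969, 0.0], [0.001, 0.0, -1.0]]
force: [-0.3, -0.9, -0.3]
opening: 0.35
grasp_force: 0.0
```

servo_tool:
  targets:
    - {"offset": [0,0,0],"dr": [0,0,0]}
    - {"offset": [0,0,0],"dr": [0,0,0]}
    - {"offset": [0,0,0],"dr": [0,0,0]}
    - {"offset": [0,0,0],"dr": [0,0,0]}
    - {"offset": [0,0,0],"dr": [0,0,0]}
  gripper: 1

```text
time_s: 5.9
position: [0.5292, 0.0448, -0.0105]
tcp_rot: [[-0.969, -0.248, 0.0], [-0.248, 0.969, -0.0], [-0.0, -0.0, -1.0]]
force: [0.1, 0.9, -0.6]
opening: 0.212
grasp_force: 30.0
```

Gripped at 30 N with an 18.4 mm opening. Next I'll lift the plate and carry it over the fixture.

```bash
cat >> h.py <<'E'
from scipy.spatial.transform import Rotation as Ro
C=np.array([-.0065,0,-.043])
def goal(fc,yaw,rel,tilt=0,C=C):
    # plate centre at rel in fixture frame, far end down by tilt deg; returns offset, dr from present pose
    s=bot.read_state();R=s['tcp_rot'];p=s['position']
    F=Ro.from_euler('z',yaw,degrees=True).as_matrix()
    T=F@Ro.from_euler('y',tilt,degrees=True).as_matrix()@np.diag([-1.,1,-1])
    P=np.array([*fc,0])+F@rel-T@C
    return np.round(R.T@(P-p),4),np.round(Ro.from_matrix(R.T@T).as_rotvec(degrees=True),2)
E
python3 - <<'E'
from h import *
print(goal((.5072,-.3533),-8.3,np.array([-.02,0,.12])))
print(ray(load('top0'),386,161,.04))
E
```

```text
(array([ 0.1447, -0.37  , -0.0875]), array([-0.  ,  0.  , 22.69]))
[ 0.61392392 -0.5069361   0.04      ]
```

servo_tool:
  targets:
    - {"offset": [0,0,-0.01],"dr": [0,0,0]}
    - {"offset": [0,0,-0.03],"dr": [0,0,0]}
    - {"offset": [0,0,-0.06],"dr": [0,0,0]}
    - {"offset": [0,0,-0.0875],"dr": [0,0,0]}
    - {"offset": [0.012,-0.03,-0.0875],"dr": [0,0,2]}
    - {"offset": [0.024,-0.061,-0.0875],"dr": [0,0,4]}
    - {"offset": [0.036,-0.092,-0.0875],"dr": [0,0,6]}
    - {"offset": [0.048,-0.123,-0.0875],"dr": [0,0,8]}
    - {"offset": [0.06,-0.154,-0.0875],"dr": [0,0,10]}
    - {"offset": [0.072,-0.185,-0.0875],"dr": [0,0,12]}
    - {"offset": [0.084,-0.216,-0.0875],"dr": [0,0,14]}
    - {"offset": [0.096,-0.247,-0.0875],"dr": [0,0,16]}
    - {"offset": [0.108,-0.278,-0.0875],"dr": [0,0,18]}
    - {"offset": [0.12,-0.309,-0.0875],"dr": [0,0,20]}
    - {"offset": [0.133,-0.34,-0.0875],"dr": [0,0,21.5]}
    - {"offset": [0.14,-0.359,-0.0875],"dr": [0,0,22.7]}
    - {"offset": [0.145,-0.37,-0.0875],"dr": [0,0,22.7]}
    - {"offset": [0.145,-0.37,-0.0875],"dr": [0,0,22.7]}
    - {"offset": [0.145,-0.37,-0.0875],"dr": [0,0,22.7]}

```text
time_s: 7.48
position: [0.4802, -0.3488, 0.0771]
tcp_rot: [[-0.989, 0.145, -0.0], [0.145, 0.989, 0.001], [0.001, 0.001, -1.0]]
force: [-0.3, 0.9, -0.8]
opening: 0.211
grasp_force: 30.0
```

```bash
python3 - <<'E'
from h import *
c=cap('wrist','w3');cap('top','t3');cap('scene','s4'); cv2.imwrite('pics/w3b.png',cv2.resize(c['color'][:,:,::-1],(800,600),interpolation=cv2.INTER_CUBIC))
s=bot.read_state();print(s['position'],s['tcp_rot'],s['time_s'],s['opening'],s['grasp_force'])
E
```

```text
[ 0.48051415 -0.34736561  0.0769335 ] [[-9.89760899e-01  1.42731797e-01 -9.98922052e-04]
 [ 1.42730179e-01  9.89760441e-01  1.53834666e-03]
 [ 1.20826451e-03  1.38001905e-03 -9.99998318e-01]] 7.6333 0.2131434917348177 29.98703509569168
```

View pics/w3b.png

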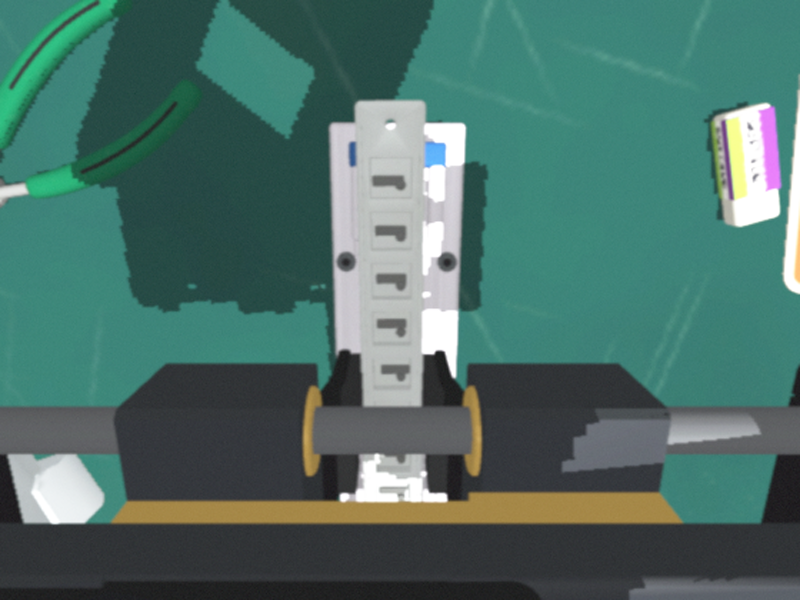

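The wrist view shows the plate's near end at (356..425,101). The fixture base's near corners are at (330,124) and (466,124), the stop's inner edge is near row 165, and the two screws are at (346,262) and (447,262).

```bash
python3 - <<'E'
from h import *
c=load('w3');f=lambda x,y,z: ray(c,x*.7,y*.7,z)
s=bot.read_state();R=s['tcp_rot'];p=s['position']
print('plate near',R.T@(f(390.5,101,.1225)-p),'w',np.linalg.norm(f(356,103,.1225)-f(425,103,.1225)),R.T@(f(392.2,390,.1225)-p))
A,B=f(330,124,.01),f(466,124,.01);S,T=f(346,262,.01),f(447,262,.01);L,Q=f(334.8,345,.01),f(458.2,345,.01)
print('w',np.linalg.norm(A-B),np.linalg.norm(L-Q))
for a,b in((A,B),(S,T),(L,Q)): d=b-a;print((a+b)/2,'yaw by across',np.degrees(np.arctan2(-d[0],d[1])))
d=(L+Q-A-B)/2;y=np.degrees(np.arctan2(d[1],d[0]));print('yaw',y)
u=np.array([np.cos(np.radians(-8.3)),np.sin(np.radians(-8.3)),0])
print('centre from base',(A+B)/2+.118*u,'from stop',(f(350,165,.042)+f(445,165,.042))/2+.0975*u)
# blue extents
for k,m in(('w3','w'),('top0','t')):
  h=cv2.cvtColor(load(k)['color'],cv2.COLOR_RGB2HSV);M=cv2.inRange(h,(100,120,80),(120,255,255))
  n,l,st,ce=cv2.connectedComponentsWithStats(M)
  for i in range(1,n):
    if st[i,4]>15 and st[i,0]>200: print(k,st[i],ce[i])
E
```

```text
plate near [ 0.08912882 -0.00063849 -0.04545977] w 0.018654273972461093 [ 0.00379798 -0.0004153  -0.04556256]
w 0.06566910829636301 0.06703587454205832
[ 0.39203229 -0.33163867  0.01      ] yaw by across -8.374634882469971
[ 0.45903162 -0.3420686   0.01      ] yaw by across -8.407173804075999
[ 0.50443989 -0.34863546  0.01      ] yaw by across -8.42919165339413
yaw -8.598373803866872
centre from base [ 0.50879633 -0.3486727   0.01      ] from stop [ 0.50688835 -0.34904184  0.042     ]
w3 [245 100   3  16  42] [246.14285714 107.02380952]
w3 [298 100  14  17 202] [303.90594059 107.48514851]
top0 [337 160  12   8  75] [342.45333333 163.62666667]
top0 [330 225  11   3  24] [334.95833333 226.04166667]
```

```bash
cat >> h.py <<'E'
FC=(.5078,-.3488);FY=-8.4;C=np.array([-.0059,-.0005,-.043])
def avg(n=8):
    P=[];Q=[]
    for _ in range(n): viewer.capture('wrist'); s=bot.read_state();P.append(s['position']);Q.append(s['tcp_rot'])
    return np.mean(P,0),Ro.from_matrix(Q).mean().as_matrix(),np.std(P,0)
def T_of(rel,tilt):
    F=Ro.from_euler('z',FY,degrees=True).as_matrix();T=F@Ro.from_euler('y',tilt,degrees=True).as_matrix()@np.diag([-1.,1,-1])
    return np.array([*FC,0])+F@np.array(rel)-T@C,T
def to(p,R,rel,tilt):
    P,T=T_of(rel,tilt);return np.round(R.T@(P-p),4).tolist(),np.round(Ro.from_matrix(R.T@T).as_rotvec(degrees=True),2).tolist()
def where(p,R):
    F=Ro.from_euler('z',FY,degrees=True).as_matrix();G=F.T@R@np.diag([-1.,1,-1])
    return np.round(F.T@(p+R@C-np.array([*FC,0])),4),np.round(Ro.from_matrix(G).as_euler('zyx',degrees=True),2)
E
python3 - <<'E'
from h import *
p,R,sd=avg();print(sd,where(p,R))
for r,t in(((-.025,0,.12),6),((-.025,0,.07),6),((-.025,0,.0504),6)): print(to(p,R,r,t))
E
```

```text
[8.22986813e-05 5.87625843e-04 2.95280642e-05] (array([-0.0208, -0.0041,  0.12  ]), array([0.17, 0.02, 0.02]))
([0.0086, 0.0041, -0.0009], [0.02, 5.98, 0.17])
([0.0086, 0.0041, 0.0491], [0.02, 5.98, 0.17])
([0.0086, 0.0041, 0.0687], [0.02, 5.98, 0.17])
```

servo_tool:
  targets:
    - {"offset": [0.004,0.002,0],"dr": [0,3,0]}
    - {"offset": [0.0086,0.0041,-0.001],"dr": [0,6,0.2]}
    - {"offset": [0.0086,0.0041,0.015],"dr": [0,6,0.2]}
    - {"offset": [0.0086,0.0041,0.03],"dr": [0,6,0.2]}
    - {"offset": [0.0086,0.0041,0.042],"dr": [0,6,0.2]}
    - {"offset": [0.0086,0.0041,0.05],"dr": [0,6,0.2]}
    - {"offset": [0.0086,0.0041,0.056],"dr": [0,6,0.2]}
    - {"offset": [0.0086,0.0041,0.06],"dr": [0,6,0.2]}
    - {"offset": [0.0086,0.0041,0.06],"dr": [0,6,0.2]}

```text
time_s: 8.78
position: [0.4723, -0.3441, 0.0162]
tcp_rot: [[-0.983, 0.148, -0.104], [0.147, 0.989, 0.016], [0.105, 0.001, -0.994]]
force: [0.3, 0.5, -0.6]
opening: 0.215
grasp_force: 30.0
```

```bash
python3 - <<'E'
from h import *
p,R,sd=avg(6);s=bot.read_state();print(sd,where(p,R),s['force'],s['opening'],s['time_s'])
for r,t in(((-.025,0,.0504),6),((0,0,.0504),6)): print(to(p,R,r,t))
# lateral check: plate near end vs stop in wrist image
c=cap('wrist','w4');h=cv2.cvtColor(c['color'],cv2.COLOR_RGB2HSV);M=cv2.inRange(h,(100,120,60),(120,255,255))
n,l,st,ce=cv2.connectedComponentsWithStats(M)
for i in range(1,n):
    if st[i,4]>15: print(st[i])
F=Ro.from_euler('z',FY,degrees=True).as_matrix()
for q in((-.0975,-.02,.042),(-.0975,.02,.042),(-.1075,-.02,.042),(-.1075,.02,.042),(-.118,-.033,.01),(-.118,.033,.01)): print(q,proj(c,np.array([*FC,0])+F@q))
g=c['color'][:,:,:].astype(int)
print('row82',[tuple(g[82,x]) for x in range(215,345,4)])
E
```

```text
[0.00016694 0.00013754 0.00028813] (array([-0.0247, -0.0014,  0.0595]), array([-0.12,  5.96, -0.03])) [ 0.64053504  0.0723545  -0.5446128 ] 0.21325370591247325 9.0833
([-0.0006, 0.0015, 0.0091], [-0.03, 0.04, -0.12])
([-0.0255, 0.0015, 0.0065], [-0.03, 0.04, -0.12])
[230 110  19  21 368]
[298 110  17  21 317]
(-0.0975, -0.02, 0.042) [232.05643534 131.04447553]
(-0.0975, 0.02, 0.042) [315.59448355 130.81706593]
(-0.1075, -0.02, 0.042) [231.57748986 109.46742368]
(-0.1075, 0.02, 0.042) [315.95492222 109.23554899]
(-0.118, -0.033, 0.01) [214.60200775  96.26647418]
(-0.118, 0.033, 0.01) [332.94278479  95.93938881]
row82 [(np.int64(37), np.int64(74), np.int64(70)), (np.int64(37), np.int64(75), np.int64(68)), (np.int64(42), np.int64(77), np.int64(71)), (np.int64(36), np.int64(74), np.int64(68)), (np.int64(38), np.int64(77), np.int64(69)), (np.int64(46), np.int64(81), np.int64(73)), (np.int64(54), np.int64(87), np.int64(79)), (np.int64(47), np.int64(81), np.int64(74)), (np.int64(66), np.int64(90), np.int64(87)), (np.int64(192), np.int64(197), np.int64(195)), (np.int64(193), np.int64(198), n
[... 330 characters left out ...]
.int64(193)), (np.int64(194), np.int64(197), np.int64(194)), (np.int64(192), np.int64(196), np.int64(193)), (np.int64(188), np.int64(192), np.int64(189)), (np.int64(48), np.int64(79), np.int64(73)), (np.int64(38), np.int64(73), np.int64(69)), (np.int64(38), np.int64(76), np.int64(71)), (np.int64(55), np.int64(119), np.int64(108)), (np.int64(61), np.int64(134), np.int64(123)), (np.int64(61), np.int64(133), np.int64(121)), (np.int64(64), np.int64(136), np.int64(124)), (np.int64(62), np.int64(133), np.int64(122)), (np.int64(59), np.int64(132), np.int64(120)), (np.int64(60), np.int64(134), np.int64(122)), (np.int64(58), np.int64(131), np.int64(121)), (np.int64(58), np.int64(131), np.int64(120))]
```

The observed blue stop (columns 230–314, rows 110–131) matches the fixture model to within 1 px. Now I'll go down and slide the far end under the lip.

servo_tool:
  targets:
    - {"offset": [0,0.0015,0.003],"dr": [0,0,0]}
    - {"offset": [-0.0005,0.0015,0.006],"dr": [0,0,0]}
    - {"offset": [-0.0005,0.0015,0.009],"dr": [0,0,0]}
    - {"offset": [-0.0005,0.0015,0.009],"dr": [0,0,0]}
    - {"offset": [-0.0005,0.0015,0.009],"dr": [0,0,0]}

```text
time_s: 9.55
position: [0.4723, -0.3425, 0.0076]
tcp_rot: [[-0.984, 0.148, -0.104], [0.147, 0.989, 0.016], [0.105, 0.0, -0.994]]
force: [-0.3, 0.2, -0.7]
opening: 0.212
grasp_force: 30.0
```

```bash
python3 - <<'E'
from h import *
p,R,sd=avg(6);s=bot.read_state();print(sd,where(p,R),s['force'],s['opening'],s['time_s'])
for r,t in(((-.012,0,.0504),6),((0,0,.0504),6)): print(to(p,R,r,t))
E
```

```text
[6.84249092e-05 7.09380156e-05 1.21477374e-04] (array([-0.0254,  0.0003,  0.0501]), array([-0.11,  6.  , -0.  ])) [-0.58891807  0.4236782  -0.70056582] 0.21197122335306667 9.85
([-0.0133, -0.0003, -0.0017], [-0.0, 0.0, -0.11])
([-0.0252, -0.0002, -0.003], [-0.0, 0.0, -0.11])
```

servo_tool:
  targets:
    - {"offset": [-0.004,0,-0.0005],"dr": [0,0,0]}
    - {"offset": [-0.009,0,-0.001],"dr": [0,0,0]}
    - {"offset": [-0.013,0,-0.0015],"dr": [0,0,0]}
    - {"offset": [-0.017,0,-0.002],"dr": [0,0,0]}
    - {"offset": [-0.02,0,-0.0025],"dr": [0,0,0]}
    - {"offset": [-0.023,0,-0.003],"dr": [0,0,0]}
    - {"offset": [-0.025,0,-0.003],"dr": [0,0,0]}
    - {"offset": [-0.025,0,-0.003],"dr": [0,0,0]}

```text
time_s: 10.52
position: [0.498, -0.3466, 0.0083]
tcp_rot: [[-0.984, 0.148, -0.103], [0.147, 0.989, 0.015], [0.104, -0.0, -0.995]]
force: [-0.1, -0.6, -0.2]
opening: 0.211
grasp_force: 30.0
```

```bash
python3 - <<'E'
from h import *
p,R,sd=avg(6);s=bot.read_state();print(sd,where(p,R),s['force'],s['moment'],s['opening'],s['time_s'])
for t in(4.5,3,1.5,.5,0): print(t,to(p,R,(0,0,.0385+.0015*t/6+.0004+.095*np.sin(np.radians(t))),t))
c=cap('wrist','w5');g=cv2.cvtColor(c['color'],cv2.COLOR_RGB2HSV)
F=Ro.from_euler('z',FY,degrees=True).as_matrix()
G=cv2.inRange(g,(100,120,60),(120,255,255));n,l,st,ce=cv2.connectedComponentsWithStats(G);print([x.tolist() for x in st[1:] if x[4]>15],[proj(c,np.array([*FC,0])+F@q) for q in((-.0975,-.02,.042),(-.1075,.02,.042))])
pn=p+R@(C+[.095,0,-.0025]);print('near end pred',proj(c,pn));print(c['color'][80:150:2,285].tolist())
E
```

```text
[1.50150479e-04 4.29737900e-05 2.88748974e-05] (array([-0.0004,  0.0004,  0.0504]), array([-0.11,  6.02,  0.01])) [-0.02683336  0.70291044 -0.63287624] [-0.00249914 -0.08273498  0.01000718] 0.21296251132705907 10.8167
4.5 ([-0.0019, -0.0004, 0.003], [0.01, -1.52, -0.11])
3 ([-0.0033, -0.0004, 0.006], [0.01, -3.02, -0.11])
1.5 ([-0.0047, -0.0004, 0.0089], [0.01, -4.52, -0.11])
0.5 ([-0.0057, -0.0004, 0.0108], [0.01, -5.52, -0.11])
0 ([-0.0062, -0.0004, 0.0118], [0.0, -6.02, -0.11])
[[222, 50, 93, 27, 1884]] [array([224.38669715,  74.16619694]), array([315.27338076,  49.90714661])]
near end pred [270.44480157  70.63963377]
[[185, 188, 186], [187, 189, 187], [187, 191, 188], [186, 189, 188], [188, 190, 188], [186, 189, 190], [187, 190, 189], [186, 189, 187], [187, 191, 188], [187, 190, 188], [187, 191, 189], [187, 191, 189], [187, 192, 191], [189, 191, 190], [186, 190, 188], [183, 185, 184], [188, 194, 191], [190, 192, 193], [189, 191, 190], [189, 191, 189], [188, 192, 189], [186, 190, 188], [186, 190, 187], [184, 190, 186], [181, 186, 183], [180, 184, 182], [184, 187, 184], [184, 188, 186], [184, 188, 185], [171, 176, 173], [187, 190, 188], [186, 189, 187], [184, 188, 185], [180, 183, 182], [177, 180, 178]]
```

```bash
python3 - <<'E'
from h import *
c=load('w5');g=c['color']
for x in(228,240,262,280,300,310): print(x,[int(r) for r in range(44,84) if g[r,x,2]>g[r,x,0]+50])
for r in range(58,84,2): print(r,g[r,265].tolist())
E
```

```text
228 [50, 51, 52, 53, 54, 55, 56, 57, 58, 59, 60, 61, 62, 63, 64, 65, 66, 67, 68, 69, 70, 71, 72]
240 [50, 51, 52, 53, 54, 55, 56, 57, 58, 59, 60, 61, 62, 63, 64, 65, 66, 67, 68, 69, 70, 71, 72, 73, 74, 75, 76, 83]
262 [50, 51, 52, 53, 54, 55, 56, 57, 58, 59, 60, 61, 62, 63, 64, 65, 66, 67, 68, 69]
280 [50, 51, 52, 53, 54, 55, 56, 57, 58, 59, 60, 61, 62, 63, 64, 65, 66, 67, 68, 69]
300 [50, 51, 52, 53, 54, 55, 56, 57, 58, 59, 60, 61, 62, 63, 64, 65, 66, 67, 68, 69, 70, 71, 72, 73]
310 [50, 51, 52, 53, 54, 55, 56, 57, 58, 59, 60, 61, 62, 63, 64, 65, 66, 67, 68, 69, 70, 71, 72]
58 [49, 88, 138]
60 [46, 87, 137]
62 [50, 89, 139]
64 [45, 87, 138]
66 [47, 87, 137]
68 [54, 92, 142]
70 [143, 155, 169]
72 [194, 199, 198]
74 [194, 198, 196]
76 [191, 195, 193]
78 [189, 192, 190]
80 [188, 192, 190]
82 [188, 192, 190]<stdin>:3: RuntimeWarning: overflow encountered in scalar add
```

The plate's near end is at row 70 (70.6 predicted) and the stop's edge is at row 73–74 (74.2 predicted), so the hook is as planned. Now I'll lower the near end.

servo_tool:
  targets:
    - {"offset": [-0.001,-0.0002,0.0015],"dr": [0,-0.75,0]}
    - {"offset": [-0.002,-0.0004,0.003],"dr": [0,-1.5,0]}
    - {"offset": [-0.0026,-0.0004,0.0045],"dr": [0,-2.25,0]}
    - {"offset": [-0.0033,-0.0004,0.006],"dr": [0,-3,-0.1]}
    - {"offset": [-0.004,-0.0004,0.0075],"dr": [0,-3.75,-0.1]}
    - {"offset": [-0.0047,-0.0004,0.009],"dr": [0,-4.5,-0.1]}
    - {"offset": [-0.0052,-0.0004,0.01],"dr": [0,-5,-0.1]}
    - {"offset": [-0.0057,-0.0004,0.011],"dr": [0,-5.5,-0.1]}
    - {"offset": [-0.0062,-0.0004,0.0118],"dr": [0,-6,-0.1]}
    - {"offset": [-0.0062,-0.0004,0.0118],"dr": [0,-6,-0.1]}
    - {"offset": [-0.0062,-0.0004,0.0118],"dr": [0,-6,-0.1]}

```text
time_s: 11.78
position: [0.5021, -0.3476, -0.0041]
tcp_rot: [[-0.989, 0.146, -0.0], [0.146, 0.989, -0.0], [0.0, -0.0, -1.0]]
force: [0.3, -0.3, -0.6]
opening: 0.212
grasp_force: 30.0
```

```bash
python3 - <<'E'
from h import *
p,R,sd=avg(6);s=bot.read_state();print(sd,where(p,R),s['force'],s['moment'],s['opening'],s['grasp_force'],s['time_s'])
c=cap('wrist','w6');g=c['color'].astype(int)
print('near end pred',proj(c,p+R@(C+[.095,0,-.0025])));F=Ro.from_euler('z',FY,degrees=True).as_matrix()
print([proj(c,np.array([*FC,0])+F@q) for q in((-.0975,0,.042),(-.1075,0,.042))])
for x in(240,262,280,300): b=[r for r in range(30,110) if g[r,x,2]>g[r,x,0]+50]; print(x,b[:1],b[-1:])
print([g[r,262].tolist() for r in range(60,100,2)])
E
```

```text
[3.24843339e-05 2.98238087e-05 1.87294836e-05] (array([ 0.0004, -0.0002,  0.039 ]), array([-0.01, -0.02, -0.02])) [-0.39681311  1.04000537 -0.64002948] [ 0.0190284  -0.00944067  0.02999023] 0.21223386529631103 29.986843764781952 12.0833
near end pred [270.27582152  70.4033474 ]
[array([270.69504713,  62.1277712 ]), array([270.60486095,  33.39842886])]
240 [33] [63]
262 [33] [63]
280 [33] [63]
300 [33] [63]
[[47, 82, 131], [43, 75, 118], [91, 105, 133], [197, 195, 203], [208, 204, 210], [193, 195, 196], [194, 198, 198], [193, 198, 196], [189, 193, 192], [189, 194, 192], [188, 193, 190], [188, 193, 189], [190, 194, 193], [191, 195, 193], [188, 192, 190], [190, 196, 193], [189, 193, 190], [191, 195, 193], [190, 193, 192], [191, 197, 194]]
```

The plate is flat at z ≈ 0.039 and sits inside the pocket. I'll lower it the last fraction and release.

servo_tool:
  targets:
    - {"offset": [0,0,0.0005],"dr": [0,0,0]}
    - {"offset": [0,0,0.0005],"dr": [0,0,0]}
    - {"offset": [0,0,0.0005],"dr": [0,0,0]}

```text
time_s: 12.38
position: [0.5024, -0.3477, -0.0045]
tcp_rot: [[-0.989, 0.146, 0.0], [0.146, 0.989, -0.0], [-0.0, -0.0, -1.0]]
force: [0.8, -0.1, -0.3]
opening: 0.212
grasp_force: 30.0
```

servo_tool:
  targets:
    - {"offset": [0,0,0],"dr": [0,0,0]}
    - {"offset": [0,0,0],"dr": [0,0,0]}
    - {"offset": [0,0,0],"dr": [0,0,0]}
    - {"offset": [0,0,0],"dr": [0,0,0]}
    - {"offset": [0,0,0],"dr": [0,0,0]}
    - {"offset": [0,0,0],"dr": [0,0,0]}
  gripper: 0.2

```text
time_s: 12.88
position: [0.5022, -0.3476, -0.0046]
tcp_rot: [[-0.989, 0.146, -0.0], [0.146, 0.989, -0.0], [0.0, -0.0, -1.0]]
force: [0.0, -0.4, -0.1]
opening: 0.394
grasp_force: 0.0
```

servo_tool:
  targets:
    - {"offset": [0,0,-0.005],"dr": [0,0,0]}
    - {"offset": [0,0,-0.015],"dr": [0,0,0]}
    - {"offset": [0,0,-0.03],"dr": [0,0,0]}
    - {"offset": [0,0,-0.05],"dr": [0,0,0]}
    - {"offset": [0,0,-0.08],"dr": [0,0,0]}
    - {"offset": [0,0,-0.11],"dr": [0,0,0]}
    - {"offset": [0,0,-0.12],"dr": [0,0,0]}
    - {"offset": [0,0,-0.12],"dr": [0,0,0]}
    - {"offset": [0,0,-0.12],"dr": [0,0,0]}

```text
time_s: 13.63
position: [0.5023, -0.3476, 0.116]
tcp_rot: [[-0.989, 0.146, 0.001], [0.146, 0.989, -0.001], [-0.001, -0.001, -1.0]]
force: [-0.3, 1.2, -0.1]
opening: 0.401
grasp_force: 0.0
```

```bash
python3 - <<'E'
from h import *
c=cap('wrist','w7');g=c['color'].astype(int);s=bot.read_state();print(s['force'],s['opening'],s['grasp_force'],s['time_s'])
F=Ro.from_euler('z',FY,degrees=True).as_matrix();P=lambda *q:np.round(proj(c,np.array([*FC,0])+F@q),1)
print('pred stop edge',P(-.0975,0,.042),'near end',P(-.095,0,.041),'edges x=-.08',P(-.08,-.0095,.041),P(-.08,.0095,.041),'x=-.03',P(-.03,-.0095,.041),P(-.03,.0095,.041))
u,v=P(-.0975,0,.042).astype(int); print([g[r,u-8].tolist() for r in range(v-6,v+10)])
for X in(-.08,-.03): r=int(P(X,0,.041)[1]);a=int(P(X,-.018,.041)[0]);b=int(P(X,.018,.041)[0]);print(r,[(x,int(g[r,x].sum())) for x in range(a,b)])
E
```

```text
[ 0.36480455 -0.34307967  0.48038991] 0.3988034760373533 0.0 13.6833
pred stop edge [272.1  84. ] near end [272.2  87.9] edges x=-.08 [259.1 109.8] [285.4 109.8] x=-.03 [259.9 178. ] [284.8 178. ]
[[47, 83, 131], [47, 82, 131], [48, 82, 132], [49, 83, 132], [45, 80, 128], [55, 83, 124], [104, 115, 139], [174, 173, 183], [193, 191, 197], [195, 192, 197], [189, 190, 191], [187, 193, 192], [187, 192, 189], [184, 187, 185], [179, 184, 181], [179, 183, 183]]
109 [(247, 576), (248, 575), (249, 578), (250, 572), (251, 554), (252, 519), (253, 538), (254, 581), (255, 592), (256, 667), (257, 761), (258, 765), (259, 765), (260, 765), (261, 762), (262, 765), (263, 765), (264, 765), (265, 765), (266, 765), (267, 765), (268, 765), (269, 765), (270, 765), (271, 765), (272, 765), (273, 765), (274, 765), (275, 765), (276, 765), (277, 765), (278, 765), (279, 765), (280, 765), (281, 765), (282, 765), (283, 765), (284, 765), (285, 765), (286, 765), (287, 765), (288, 765), (289, 765), (290, 763), (291, 761), (292, 765), (293, 765), (294, 765), (295, 765), (296, 765)]
178 [(248, 581), (249, 574), (250, 576), (251, 573), (252, 571), (253, 567), (254, 570), (255, 566), (256, 565), (257, 573), (258, 578), (259, 577), (260, 580), (261, 558), (262, 538), (263, 527), (264, 525), (265, 530), (266, 520), (267, 497), (268, 479), (269, 415), (270, 396), (271, 394), (272, 389), (273, 393), (274, 395), (275, 380), (276, 336), (277, 287), (278, 296), (279, 343), (280, 440), (281, 505), (282, 517), (283, 524), (284, 530), (285, 522), (286, 538), (287, 542), (288, 564), (289, 563), (290, 567), (291, 576), (292, 571), (293, 573), (294, 578), (295, 568)]
```

```bash
python3 -c "
from h import *
print(ticket.hand_in())"
```

```text
the job is handed in; nothing more can be done
None
```

I set the plate in the fixture, hooked under the lip and lowered flat while held, then released it and handed the job in at about 14 s; the hand-in gave no verdict, and seating after release was checked only by pixel readings in one wrist image. The first grasp closed above the plate because the finger tips end about 27 mm above the reported TCP; the second held.

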